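Interleave two ground plates and crack open the sealed dry case

ROBOT

A 6-joint arm with a two-finger parallel gripper is mounted at the origin on the work surface. World frame = base frame: x ahead of the robot, y to its left, z up, the work surface at z = 0. Lengths are in m, angles in rad, forces in N, time in s.
With the tool pointing down it reaches from about 0.25 to 0.8 m from the base axis. Payload 8.5 kg.
Tool frame: the origin (TCP) lies on the centre line of the jaws, within the pads' length; the fingertips stand 25 mm ahead of it and the grasp point (between the pads) lies 6 mm ahead of it; z points along the fingers, y is the line along which they close (so a half turn about z gives the same grasp; the last joint's range is limited). The gripper opens to 85 mm and grips with 20 to 120 N. Pads are 22 mm wide; open, the fingers measure 114 mm over their backs; the gripper's body (76 mm by 85 mm) begins 54 mm behind the grasp point. The pads swing forward as they close: fully open they stand 13 mm farther back than shut.
Start: joints at [-1.244, 0.238, -0.013, 1.319, 0, 1.571], TCP at [0.169, -0.497, 0.227] pointing down, gripper open.
Joint ranges: [-2.66, 2.66], [-1.03, 1.9], [-1.14, 1.46], [-1.82, 2.27], [-1.45, 1.34], [-3.14, 3.14]. Speed limits (rad/s): [2.22, 2.22, 2.79, 3.14, 3.14, 3.14].

INTERFACE

Orientations are given as a unit quaternion [w, x, y, z].
In Python, from rig import * gives the robot as it stands. Calls block until the motion is done:
- goto(position, orientation): joint-space move of the TCP to a pose.
- move_linear(position, rotation=None, speed=0.15, threshold=None): straight line of the TCP; rotation=None keeps the orientation; speed is the mean speed in m/s. With threshold (N) it stops when the force on the tool has changed by that much, and returns True; else False.
- goto_joints(angles): joint-space move.
- set_gripper(opening, grasp_force=None): finger opening in m; grasp_force is the grip in N (None keeps the last); returns when the fingers have stopped.
- pause(seconds).
- solve_ik(position, orientation): joint angles nearest the present ones, or None.
- sense(): the state.
- grab_frame(name): name is "side" or "top" or "wrist"; returns the picture (384x512x3 uint8, red, green, blue); there is no depth.
- calibration(name): a dict with "camera_matrix" (3x3 intrinsics, pixels), "extrinsics" (4x4, takes a point from camera to world coordinates). Camera axes: x right, y up, looking along -z (the intrinsics and any distortion apply to the point x, -y, -z); pixel columns grow to the right and rows downward; lengths in m; the calibration is good to about 2 mm. A picture is of the moment at which its call begins: read the wrist's pose just before it. calibration takes no time and is no camera call; for the wrist camera it gives the pose at the moment of the call.
A pose or a line that the arm cannot do raises IKError and nothing moves.
- sign_off(): hands the job in; it is judged then, once.
Trained networks look in the newest picture that a camera, given by its name, has taken for a name from the list of things; names that differ only in an ending like _2 or _b are one class to them, and where a whole thing is asked for, a point or a joint stands for the part that bears it (a point fixed in the world has none). Each returns a list of dicts, best first, with "conf" (0 to 1); they miss things now and then, are a little off and sometimes report something else, mostly with a low value. They report only what shows in the picture. A call takes as long as a camera call. They do not tell look-alikes from the thing itself.
- boxes_of(label, camera): "location" ([x, y, z] in m, in world coordinates, good to about 4 mm: the middle of the surface that is visible of it).
- trace(label, camera): "pixels" (384x512 bool, what is visible of it).
- tip_of(label, camera): "location" ([x, y, z] in m, in world coordinates, good to about 4 mm: a listed point, or the origin of a listed thing).
The state is a dict: "time_s": time; "qpos": joint angles; "joint_velocities": joint speeds; "effort": joint torques, N m; "tool_pos": TCP position; "tcp_rot": TCP orientation; "contact_force": force on the tool from outside, world axes, zero at the start; "wrist_torque": the same for the moment, N m; "width": finger opening in m; "grip_force": force on a finger pad.
Only numpy, scipy, OpenCV 4.12 (cv2) and the standard library are available. Lean on these libraries where they do the work, as an engineer would, in place of code of your own. Each camera call takes 0.05 s, during which the arm holds its last target. There are 200 camera calls.

TASK

Get the two aluminium plates ready for dry storage: lay the orange separator sheet squarely on the first plate (the one on the blue-based pallet, next to the red case), then stack the second plate squarely on the sheet, edges lined up to within about a centimetre, and let go of them. Then pull the red case's sticking lid free of its seal by its handle and finish while still holding it slightly open and still, its front edge about 4 cm up (never more than about 8 cm), so that the case can air. Leave everything else on the bench where it is.

Things in the scene. Friction and masses are not known exactly. Their poses are not given: they have to be found in the camera images.
- plate1: first aluminium plate, 116 x 56 x 15 (its own x, y, z); origin at the centre of its underside; lies loose, lengthwise, on the fixed pallet: a blue base 140 x 90 x 8 high with a wooden block 100 x 40 on it, top 25 above the bench; the plate's long edges overhang the block by 8 on each side
- separator: orange rigid plastic separator sheet, 126 x 66 x 6 (its own x, y, z), about 50 g; origin at the centre of its underside; lies on one of two fixed plain wooden blocks (100 x 40 x 25 high, no blue base); its edges overhang the block by 13 on each side. Either block may hold the sheet
- plate2: second aluminium plate, the same as the first (116 x 56 x 15 along its x, y, z), 0.2 to 0.36 kg; origin at the centre of its underside; lies on the other plain wooden block, 25 above the bench
- case: red steel dry-storage case, fixed to the bench, 200 (x) x 220 (y) x 90 high without the lid; origin at the centre of its underside; x points from the front (handle side, towards the robot) to the hinge side. Its inner parts at the seal are out of sight
- lid (a joint): lid angle in rad: 0 shut, grows as it opens upward about the hinge on the case's far top edge. Lid 0.41 kg, 15 mm thick, not latched, but its rubber seal sticks: a pull straight up at the grip rises to a peak of 15 to 20 N within the first 5 mm, then the seal lets go and only some 2 to 3 N (weight) remains. Let go, it falls shut or nearly so (below 0.09 rad)
- lid_grip (a point): point to grip on the lid's upright black handle fin; the fin is 40 long (x of the case), 14 thick (y of the case) and stands 36 above the lid's top face; the point is on the middle of the fin, 22 above the lid's top face and 14 below the fin's top; fin centre is 27 behind the lid's front edge. It moves with the lid; its axes are the lid's
- lid_hinge (a point): point on the hinge line at the middle of the far top edge of the case (100 behind the case's centre, 90 above the bench); the hinge line runs along the case's y; lid_grip lies 175 in front of it and, lid shut, 37 above it
- lid_front (a point): middle of the lower front edge of the lid, 202 in front of the hinge; its rise shows how far the lid is open
- wrench: bystander, to be left alone: combination wrench, 170 long, lying flat (mm); origin within its outline, at its underside
- screwdriver: bystander, to be left alone: screwdriver, 190 long, lying flat (mm); origin within its outline, at its underside
- jar: bystander, to be left alone: clear jar with a yellow cap, 60 diameter, 80 tall, standing (mm); origin within its outline, at its underside
- tape: bystander, to be left alone: yellow roll of tape lying flat, 90 outer diameter, 24 high (mm); origin within its outline, at its underside
- can: bystander, to be left alone: blue can with a paper band, 66 diameter, 120 tall, standing (mm); origin within its outline, at its underside
- socket: bystander, to be left alone: steel wrench socket, 28 diameter, 45 tall, standing (mm); origin within its outline, at its underside
- hammer: bystander, to be left alone: hammer, 260 long, lying flat (mm); origin within its outline, at its underside
Mind the look-alikes: they are no part of the job. There is more than one size of the separator; the one meant has the size given above.

How it is judged:
On the way, in this order (a step that is already met when the one before it is completed fails the run):
1. the separator sheet lies squarely on the first plate and is let go (horizontal distance between separator and plate1 below 0.012 m and angle between the x axis of separator and the x axis of plate1, either way round below 0.17 rad and z of separator in the frame of plate1 between 0.012 and 0.018 m and linear speed of separator below 0.02 m/s and contact force between separator and the arm below 0.05 N and contact force between separator and the fingers below 0.05 N), for 0.2 s.
2. the second plate lies squarely on the separator sheet and is let go (horizontal distance between separator and plate1 below 0.012 m and angle between the x axis of separator and the x axis of plate1, either way round below 0.17 rad and z of separator in the frame of plate1 between 0.012 and 0.018 m and linear speed of each of separator, plate2 below 0.02 m/s and horizontal distance between plate2 and separator below 0.012 m and angle between the x axis of plate2 and the x axis of separator, either way round below 0.17 rad and z of plate2 in the frame of separator between 0.003 and 0.009 m and contact force between plate2 and the arm below 0.05 N and contact force between plate2 and the fingers below 0.05 N), for 0.2 s.
3. the lid is broken free of its seal (value of joint lid above 0.1 rad and contact force between case and the fingers above 0.5 N), for 0.1 s.
At the end, for the whole second after the job is handed in: Sheet flat on the first plate, second plate flat on the sheet, each centred within 12 mm and 0.17 rad, at rest, let go; first plate within 20 mm of its start; lid held still by the gripper at 0.12 to 0.33 rad (front edge about 24 to 65 mm up); no loose thing touches the case (all of step 2 and contact force between separator and the arm below 0.05 N and contact force between separator and the fingers below 0.05 N and distance of plate1 from where it was at the start of the episode below 0.02 m and value of joint lid between 0.12 and 0.33 rad and velocity of joint lid between -0.05 and 0.05 rad/s and contact force between case and the fingers above 0.5 N and contact force between case and plate2 below 0.05 N and contact force between case and separator below 0.05 N and contact force between case and plate1 below 0.05 N and contact force between case and wrench below 0.05 N and contact force between case and screwdriver below 0.05 N and contact force between case and jar below 0.05 N and contact force between case and tape below 0.05 N and contact force between case and can below 0.05 N and contact force between case and socket below 0.05 N and contact force between case and hammer below 0.05 N); the arm keeps its last pose, push and grip.
It fails at once if the lid is thrown open beyond 0.45 rad (front edge about 88 mm up) (value of joint lid above 0.45 rad).
It fails at once if the first plate is shoved more than 30 mm (distance of plate1 from where it was at the start of the episode above 0.03 m).
It fails at once if a bystander is moved more than 30 mm (distance of any of wrench, screwdriver, jar, tape, can, socket, hammer from where it was at the start of the episode above 0.03 m).
It also fails if it takes over 66 s, if anything falls off the work surface, if the arm or the gripper's body presses on something with over 40 N, if the wrist force passes 120 N, or if a joint passes its speed limit or range.

## Working session

There is one attempt and no reset: what is moved stays moved. The work goes in short steps, each a Python script; the robot and the scene stay as the last script left them, time stands still between calls to the robot, and variables do not carry over. Pictures are saved under pics/ and viewed, at most 10 in all, crops included, and the job is handed in when it is done.

```bash
mkdir -p pics
python3 - <<'E'
from rig import *
import cv2,numpy as np
for c in ("top","side"):
    im=grab_frame(c); cv2.imwrite(f"pics/{c}0.png",cv2.resize(im[:,:,::-1],(800,600),interpolation=cv2.INTER_CUBIC))
    k=calibration(c); print(c,k["camera_matrix"].round(1).tolist(),k["extrinsics"].round(3).tolist(),[x for x in k if x not in("camera_matrix","extrinsics")])
    for n in ("plate1","separator","case","lid_grip","lid_front","lid_hinge"):
        print(n,[(round(d["conf"],2),np.round(d["location"],3).tolist()) for d in tip_of(n,c)][:5])
s=sense();print(s["time_s"],s["tool_pos"],s["tcp_rot"])
E
```

```text
top [[491.8, 0.0, 252.0], [0.0, 491.8, 191.6], [0.0, 0.0, 1.0]] [[-0.004, 0.986, -0.166, 0.233], [-1.0, -0.002, 0.01, 0.013], [0.009, 0.166, 0.986, 1.715], [0.0, 0.0, 0.0, 1.0]] []
plate1 [(0.77, [0.457, 0.211, 0.026]), (0.57, [0.472, 0.011, 0.027])]
separator [(0.92, [0.457, 0.387, 0.02]), (0.62, [0.262, 0.373, -0.001]), (0.25, [0.558, -0.304, 0.129])]
case [(0.88, [0.629, -0.313, -0.002])]
lid_grip [(0.9, [0.556, -0.303, 0.129]), (0.52, [0.456, 0.388, 0.02])]
lid_front [(0.9, [0.534, -0.302, 0.094])]
lid_hinge [(0.93, [0.73, -0.326, 0.087])]
side [[395.4, 0.0, 253.6], [0.0, 395.4, 193.3], [0.0, 0.0, 1.0]] [[-0.861, 0.375, -0.343, 0.033], [-0.508, -0.61, 0.608, 0.83], [0.019, 0.698, 0.716, 1.072], [0.0, 0.0, 0.0, 1.0]] []
plate1 [(0.73, [0.457, 0.215, 0.025]), (0.6, [0.468, 0.013, 0.028]), (0.47, [0.398, -0.208, -0.0])]
separator [(0.64, [0.265, 0.37, 0.002]), (0.26, [0.531, -0.301, 0.091])]
case [(0.96, [0.63, -0.308, 0.001])]
lid_grip [(0.87, [0.559, -0.305, 0.127]), (0.74, [0.733, -0.023, -0.006])]
lid_front [(0.84, [0.532, -0.303, 0.092])]
lid_hinge [(0.71, [0.396, -0.211, -0.001]), (0.56, [0.733, -0.325, 0.092])]
0.7 [ 0.1685156  -0.49715685  0.22699613] [-4.58572746e-05  9.86678027e-01  1.62685185e-01 -1.02850326e-06]
```

View pics/top0.png

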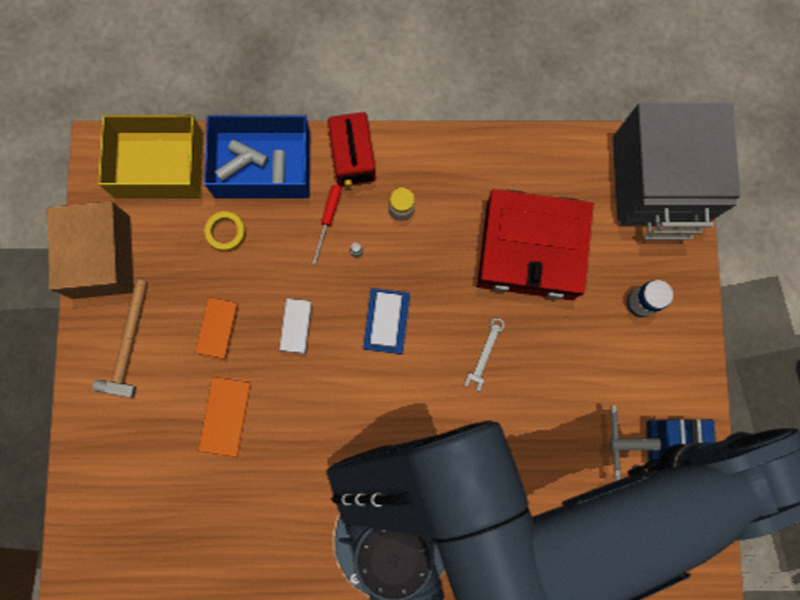

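View pics/side0.png

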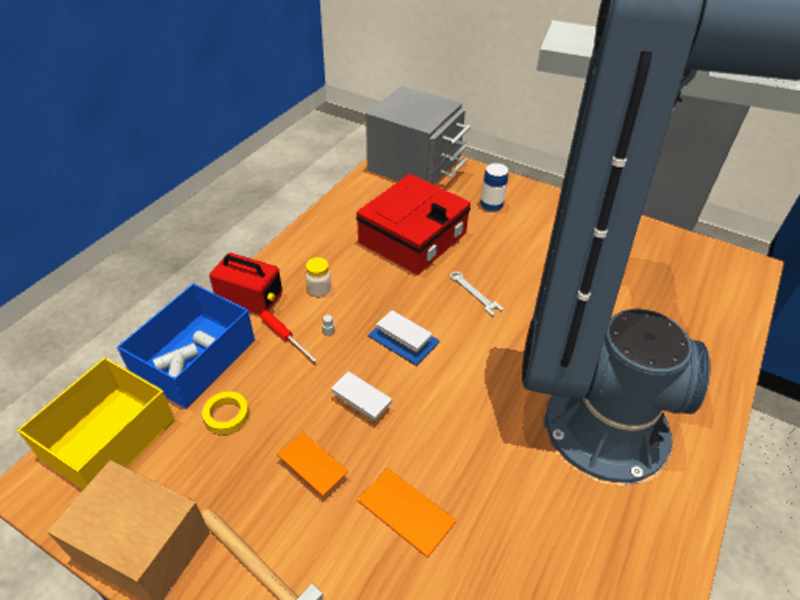

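Two orange sheets show: A at about (217,328) and B at about (225,417) in the 800-px top view. A looks like 124 mm long and raised on a block, B like 165 mm and flat on the bench, so A should be the one meant. The second plate is at (296,326) and the first plate is on the blue base at (386,321). I'll measure all four and check them in an enlarged crop.

```bash
cat > h.py <<'E'
from rig import *
import cv2,numpy as np
def toplane(px,cam,z,k=None):
    k=k or calibration(cam); K,E=k["camera_matrix"],k["extrinsics"]
    px=np.asarray(px,float).reshape(-1,2)
    d=np.c_[(px[:,0]-K[0,2])/K[0,0],-(px[:,1]-K[1,2])/K[1,1],-np.ones(len(px))]@E[:3,:3].T
    return E[:3,3]+d*((z-E[2,3])/d[:,2])[:,None]
def rect(mask,cam,z,k=None):
    c=max(cv2.findContours(mask.astype(np.uint8),cv2.RETR_EXTERNAL,cv2.CHAIN_APPROX_NONE)[0],key=cv2.contourArea)
    w=toplane(c,cam,z,k)[:,:2]
    (x,y),(a,b),t=cv2.minAreaRect((w*1000).astype(np.float32))
    if a<b:a,b,t=b,a,t+90
    return np.array([x/1000,y/1000]),np.deg2rad((t+90)%180-90),(a,b)   # long-axis yaw
def masks(im):
    hsv=cv2.cvtColor(im,cv2.COLOR_RGB2HSV)
    o=cv2.inRange(hsv,(6,200,150),(16,255,255)); g=cv2.inRange(hsv,(0,0,150),(179,45,255))
    return {"o":o,"g":g}
def blobs(m,amin=300):
    n,l,s,c=cv2.connectedComponentsWithStats(m)
    return [((l==i),c[i],s[i,4]) for i in range(1,n) if s[i,4]>amin]
E
python3 - <<'E'
from h import *
for cam in("top","side"):
    im=grab_frame(cam); M=masks(im)
    for k,z in(("o",.031),("g",.040)):
        for m,c,a in blobs(M[k]):
            p,t,s=rect(m,cam,z); print(cam,k,c.round(),a,p.round(4),round(t,3),np.round(s))
    if cam=="side": sc=cv2.resize(im[190:360,150:310],(564,600),interpolation=cv2.INTER_CUBIC); cv2.imwrite("pics/sidecrop.png",sc[:,:,::-1])
E
```

```text
top o [138. 209.] 679 [0.4553 0.3894] -0.193 [124.  66.]
top o [143. 266.] 1202 [0.2614 0.3645] -0.159 [160.  85.]
top g [247. 204.] 521 [0.4726 0.0152] -0.128 [114.  56.]
top g [188. 208.] 519 [0.4585 0.2148] -0.115 [114.  54.]
side o [200. 296.] 888 [0.4551 0.3905] -0.188 [128.  68.]
side o [259. 325.] 1371 [0.2572 0.3808] -0.156 [161.  86.]
side g [296.  44.] 14357 [ 0.8602 -1.248 ] -0.986 [1379. 1253.]
side g [107. 169.] 13397 [1.1006 0.0124] -1.57 [1385.  364.]
side g [485. 113.] 3773 [-0.1288 -1.1348] 1.544 [790. 217.]
side g [258. 210.] 392 [0.4729 0.0169] -0.129 [114.  56.]
side g [231. 252.] 518 [0.4581 0.2155] -0.117 [115.  55.]
side g [489. 331.] 5029 [-0.3     0.0483] 1.571 [427. 123.]
side g [ 22. 366.] 1754 [0.7181 0.7996] 0.002 [252.  83.]
```

View pics/sidecrop.png

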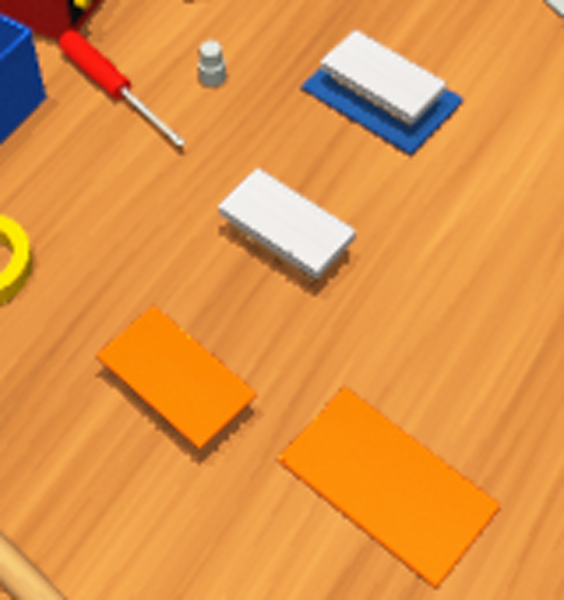

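A is the sheet meant: it stands clear of the bench on a block with a shadow all round, and both views give about 126 x 66. B is about 160 x 86 and flat on the bench, so it is the look-alike. The sheet protrudes 5 mm beyond plate 2, so the fingertips have to stay above plate 2's underside when it is set down. I'll touch the bench to find where the tips are at 56 mm opening, then move the sheet.

```bash
cat >> h.py <<'E'
from scipy.spatial.transform import Rotation as Rn
def q_of(R): return R.as_quat(scalar_first=True)
def down(yaw):
    return q_of(Rn.from_matrix(np.array([[np.cos(yaw),np.sin(yaw),0],[np.sin(yaw),-np.cos(yaw),0],[0,0,-1]])))
def st(*a):
    s=sense(); print(*a,round(s["time_s"],2),s["tool_pos"].round(4),"w",round(s["width"],4),"g",round(s["grip_force"],1),"F",np.round(s["contact_force"],1))
E
cat > touch.py <<'E'
from h import *
goto([.40,0,.30],down(-.12))
set_gripper(.056)
goto([.34,.21,.07],down(-.12))
print(move_linear([.34,.21,.012],speed=.03,threshold=3)); st("touch56")
move_linear([.34,.21,.10],speed=.2); set_gripper(.085)
p=[.455,.39]; d=down(-.19)
goto([*p,.10],d); move_linear([*p,.032],speed=.1); st("at sheet")
set_gripper(.055,30); st("gripped")
move_linear([*p,.12],speed=.15); st("lifted")
E
python3 touch.py
```

```text
False
touch56 8.31 [0.3401 0.2101 0.0121] w 0.0561 g 0.0 F [-0.5  0.   0.1]
at sheet 10.99 [0.4553 0.3901 0.0326] w 0.0851 g 0.0 F [-0.2  0.2 -0.3]
gripped 11.4 [0.4551 0.3901 0.0322] w 0.055 g 0.0 F [ 1.1 -0.1 -0.3]
lifted 12.13 [0.4547 0.3897 0.1193] w 0.0553 g 0.0 F [-0.2 -0.  -0.5]
```

The grasp missed, and the tips also did not touch the bench, so I'll look.

Run:
```python
from h import *
a=grab_frame("side");b=grab_frame("wrist")
cv2.imwrite("pics/m1.png",np.hstack([cv2.resize(a[150:350,120:360],(400,333)),cv2.resize(b,(400,333))])[:,:,::-1])
for m,c,ar in blobs(masks(a)["o"]):
    p,t,s=rect(m,"side",.031); print(c.round(),p.round(4),round(t,3),np.round(s))
```

```text
[200. 298.] [0.4547 0.3908] -0.188 [128.  68.]
[252. 317.] [0.2572 0.3807] -0.155 [161.  85.]
```

View pics/m1.png

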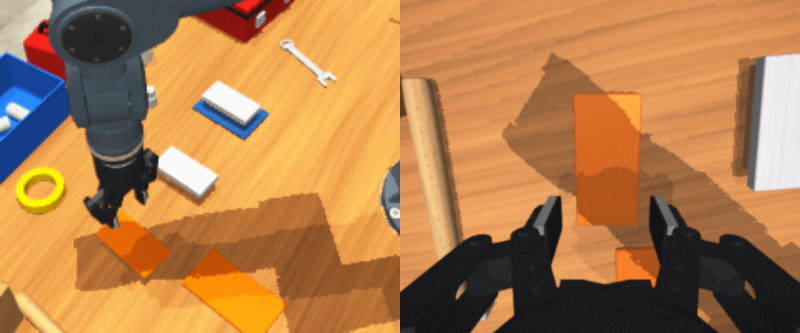

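The sheet has not moved, so the fingers closed above it and the tips must be well behind where I assumed. I'll repeat the bench touch with a deeper limit, at two widths.

Run:
```python
from h import *
goto([.35,.25,.05],down(-.12))
for w in(.056,.066):
    set_gripper(w)
    move_linear([.35,.25,.016],speed=.1)
    print(move_linear([.35,.25,-.01],speed=.02,threshold=3)); st("touch",w)
    move_linear([.35,.25,.03],speed=.2)
```

```text
True
touch 0.056 14.84 [ 0.3499  0.25   -0.0085] w 0.056 g 3.5 F [-1.2 -0.1  7.3]
False
touch 0.066 17.19 [ 0.3501  0.2501 -0.0099] w 0.0658 g 0.0 F [ 0.6  0.5 -0.3]
```

The tips reach the bench about 25 mm lower than stated. I'll project the reported TCP into the fixed cameras to see whether the reported pose or the tool length is off.

```bash
cat >> h.py <<'E'
def proj(P,cam):
    k=calibration(cam);K,E=k["camera_matrix"],k["extrinsics"]
    c=(np.asarray(P,float).reshape(-1,3)-E[:3,3])@E[:3,:3]
    return np.c_[K[0,0]*c[:,0]/-c[:,2]+K[0,2],K[1,1]*-c[:,1]/-c[:,2]+K[1,2]]
E
python3 - <<'E'
from h import *
set_gripper(.005)
move_linear([.35,.25,.10],speed=.3)
s=sense();st("s");print(s["tcp_rot"].round(3),s["qpos"].round(3))
p=s["tool_pos"];R=Rn.from_quat(s["tcp_rot"],scalar_first=True).as_matrix()
a=grab_frame("side");t=grab_frame("top");w=grab_frame("wrist")
for im,cam in((a,"side"),(t,"top"),(w,"wrist")):
    q=proj([p,p+R[:,2]*.025],cam);print(cam,q.round(1))
def crop(im,cam):
    u,v=proj(p,cam)[0].astype(int);c=cv2.resize(im[v-40:v+40,u-40:u+40],(400,400),interpolation=cv2.INTER_CUBIC).copy()
    for (x,y),col in zip(proj([p,p+R[:,2]*.025],cam),((0,255,0),(255,0,255))):
        cv2.circle(c,(int((x-u+40)*5),int((y-v+40)*5)),3,col,-1)
    return c
cv2.imwrite("pics/m2.png",np.hstack([crop(a,"side"),cv2.resize(w,(400,400))])[:,:,::-1])
for m,c,ar in blobs(masks(w)["o"]):
    P,tt,sz=rect(m,"wrist",.031); print("wrist o",c.round(),P.round(4),round(tt,3),np.round(sz))
for m,c,ar in blobs(masks(w)["g"]):
    P,tt,sz=rect(m,"wrist",.040); print("wrist g",c.round(),P.round(4),round(tt,3),np.round(sz))
E
```

```text
s 18.52 [0.3508 0.2506 0.1011] w 0.0052 g 0.0 F [-0.3  0.6  0.1]
[-0.     0.998 -0.06   0.001] [ 0.62   0.163 -0.454  0.952 -0.    -2.401]
side [[254.7 263.2]
 [254.6 268. ]]
top [[174.8 238.1]
 [175.8 238.6]]
wrist [[261.1 234.2]
 [261.2 216.5]]
wrist o [44. 83.] [0.4441 0.3888] -0.194 [105.  65.]
wrist o [135. 245.] [0.3108 0.3494] -0.155 [78. 76.]
wrist o [152. 320.] [0.254  0.3534] -1.057 [32. 10.]
wrist g [301.  60.] [0.4353 0.2155] -0.113 [72. 55.]
```

View pics/m2.png

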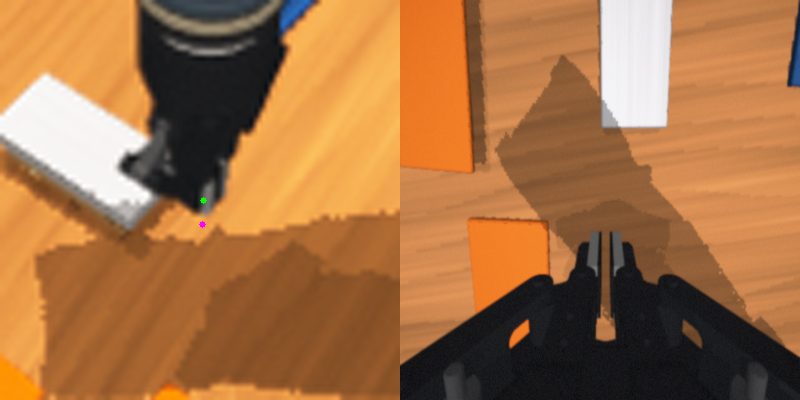

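The lateral position agrees with the cameras, but the fingers are effectively shorter than stated: at 56 mm opening the tips sit about 7 mm behind the TCP. I'll work from the measured length and pick the sheet at TCP z = 0.006.

Run:
```python
from h import *
set_gripper(.085)
p=[.4550,.3905]; d=down(-.19)
goto([*p,.07],d); print(move_linear([*p,.006],speed=.1,threshold=6)); st("at sheet")
set_gripper(.058,30); st("gripped")
if sense()["width"]>.061:
    move_linear([*p,.09],speed=.15); st("lifted")
    goto([.4727,.016,.09],down(-.128)); st("over plate1")
    a=grab_frame("wrist");b=grab_frame("side")
    cv2.imwrite("pics/m3.png",np.hstack([cv2.resize(b[130:280,180:380],(400,300)),cv2.resize(a,(400,300))])[:,:,::-1])
```

```text
False
at sheet 20.96 [0.4553 0.3906 0.0067] w 0.085 g 0.0 F [ 0.1 -0.5 -0.1]
gripped 21.27 [0.4554 0.3908 0.007 ] w 0.0655 g 32.7 F [-1.1 -1.5  7.1]
lifted 21.98 [0.4547 0.3902 0.0893] w 0.0652 g 33.4 F [-0.2 -0.4 -1.2]
over plate1 23.38 [0.473  0.0166 0.0899] w 0.0652 g 33.3 F [-0.1 -0.3 -0.7]
```

View pics/m3.png

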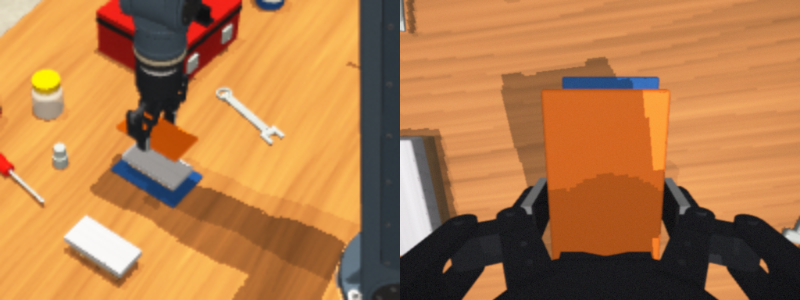

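The sheet is held flat and square, directly over plate 1 and the blue base. I'll lower it until contact, release, retreat and check.

Run:
```python
from h import *
p=[.4727,.016]; d=down(-.128)
move_linear([*p,.032],speed=.12); print(move_linear([*p,.017],speed=.02,threshold=2)); st("down")
set_gripper(.085); pause(.1)
move_linear([*p,.12],speed=.25)
goto([.4585,.215,.12],down(-.116)); st("over plate2")
for cam in("top","side"):
    im=grab_frame(cam); M=masks(im)
    for k,z in(("o",.046),("g",.040)):
        for m,c,a in blobs(M[k],60):
            P,t,s=rect(m,cam,z)
            if abs(P[0]-.46)<.08 and -.1<P[1]<.3: print(cam,k,c.round(),a,P.round(4),round(t,3),np.round(s))
```

```text
True
down 24.67 [0.4728 0.016  0.0219] w 0.065 g 34.1 F [-1.9  0.2  7.1]
over plate2 26.47 [0.458  0.2142 0.1192] w 0.085 g 0.0 F [ 0.5 -0.5  0.7]
top o [246. 204.] 643 [0.4728 0.018 ] -0.13 [123.  62.]
side g [231. 252.] 500 [0.4585 0.217 ] -0.097 [113.  60.]
```

Run:
```python
from h import *
p=[.4584,.215]; d=down(-.116)
move_linear([*p,.022],speed=.12); st("at")
set_gripper(.045,70); st("grip")
if sense()["width"]>.052:
    move_linear([*p,.10],speed=.15); st("lift")
    p=[.4727,.0165]; goto([*p,.10],down(-.128))
    move_linear([*p,.053],speed=.1); print(move_linear([*p,.037],speed=.02,threshold=4)); st("down")
    b=grab_frame("side"); cv2.imwrite("pics/m4.png",cv2.resize(b[150:260,190:340],(750,550))[:,:,::-1])
```

```text
at 27.53 [0.4589 0.215  0.0226] w 0.0848 g 0.0 F [0.4 0.  0.2]
grip 27.94 [0.4588 0.215  0.0232] w 0.054 g 73.1 F [-3.1 -2.  10.7]
lift 28.61 [0.4579 0.2148 0.0994] w 0.054 g 73.9 F [-0.9  0.5 -2.6]
True
down 30.57 [0.4729 0.0165 0.0442] w 0.0539 g 74.7 F [-1.1 -0.5  6.5]
```

View pics/m4.png

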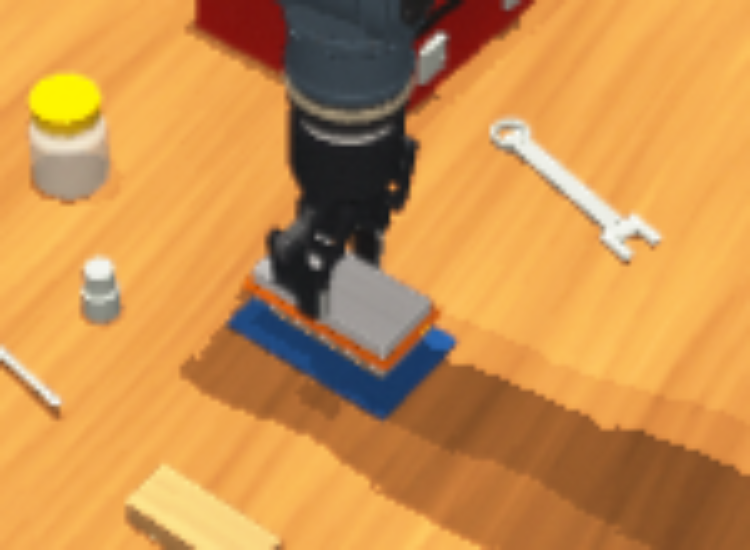

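Plate 2 is seated on the sheet with an even orange rim all round (about (340,310)), and the fingertips are above the sheet. I'll release, retreat, verify, and look down on the lid handle with the wrist camera.

Run:
```python
from h import *
p=[.4727,.0165]
set_gripper(.085); pause(.1); st("rel")
move_linear([*p,.22],speed=.25)
goto([.52,-.30,.28],down(-.12)); st("above lid")
for cam in("top","side"):
    im=grab_frame(cam); M=masks(im)
    for k,z in(("o",.046),("g",.061)):
        for m,c,a in blobs(M[k],60):
            P,t,s=rect(m,cam,z)
            if abs(P[0]-.46)<.08 and -.1<P[1]<.15: print(cam,k,c.round(),a,P.round(4),round(t,3),np.round(s))
w=grab_frame("wrist"); cv2.imwrite("pics/m5.png",w[:,:,::-1])
for n in("lid_grip","lid_hinge","lid_front"): print(n,[(round(x["conf"],2),np.round(x["location"],4)) for x in tip_of(n,"wrist")][:2])
```

```text
rel 31.13 [0.4722 0.0165 0.0436] w 0.0847 g 0.0 F [-0.8 -0.5  0.1]
above lid 36.69 [ 0.52   -0.2999  0.28  ] w 0.085 g 0.0 F [ 0.4  0.2 -0.4]
top g [246. 203.] 525 [0.4724 0.0184] -0.133 [114.  54.]
side o [258. 215.] 67 [0.4657 0.0431] 0.306 [137.  58.]
side g [258. 207.] 406 [0.4726 0.0219] -0.127 [115.  59.]
lid_grip [(0.63, array([ 0.515 , -0.5675, -0.0017])), (0.6, array([0.4716, 0.0187, 0.048 ]))]
lid_hinge []
lid_front [(0.81, array([ 0.5302, -0.2995,  0.0964]))]
```

View pics/m5.png

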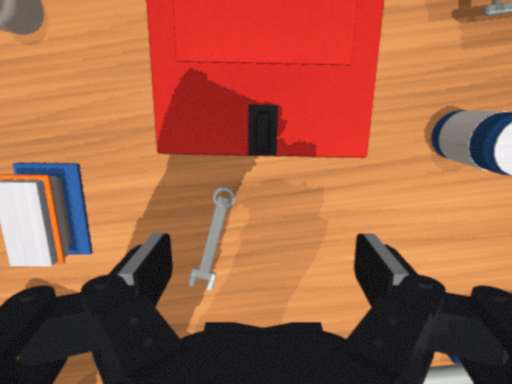

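The stack is centred within about 2 mm, and the fin is at columns 249–278, rows 104–155. I'll measure the fin and front edge from this wrist view, then touch down on the lid either side of the fin and grip.

Run:
```python
from h import *
k=calibration("wrist"); w=grab_frame("wrist")
hsv=cv2.cvtColor(w,cv2.COLOR_RGB2HSV)
roi=np.zeros(w.shape[:2],np.uint8); roi[95:165,225:300]=1
P,t,s=rect(((hsv[...,2]<60)*roi),"wrist",.141,k); print("fin",P.round(4),round(t,3),np.round(s))
red=cv2.inRange(hsv,(0,180,40),(5,255,255))
rows=[(u,np.nonzero(red[:,u])[0].max()) for u in list(range(170,240,5))+list(range(285,360,5))]
e=toplane(rows,"wrist",.105,k); f=np.polyfit(e[:,1],e[:,0],1); te=-np.arctan(f[0]); print("front edge yaw",te.round(3),"x at fin",np.polyval(f,P[1]).round(4))
```

```text
fin [ 0.5616 -0.3042] -0.131 [45. 25.]
front edge yaw -0.138 x at fin 0.5327
```

Run:
```python
from h import *
p=[.559,-.304]; d=down(-.133)
set_gripper(.042); goto([*p,.17],d)
hit=move_linear([*p,.095],speed=.04,threshold=3); st("touch",hit)
z=sense()["tool_pos"][2]+.010
move_linear([*p,z],speed=.1)
set_gripper(.0,110); st("grip")
a=grab_frame("side"); cv2.imwrite("pics/m6.png",cv2.resize(a[90:200,210:360],(750,550))[:,:,::-1])
```

```text
touch True 39.68 [ 0.559  -0.304   0.0989] w 0.0414 g 3.3 F [-0.9  0.8  6.5]
grip 40.32 [ 0.5588 -0.304   0.1087] w 0.012 g 107.3 F [-1.  -0.2  1.7]
```

View pics/m6.png

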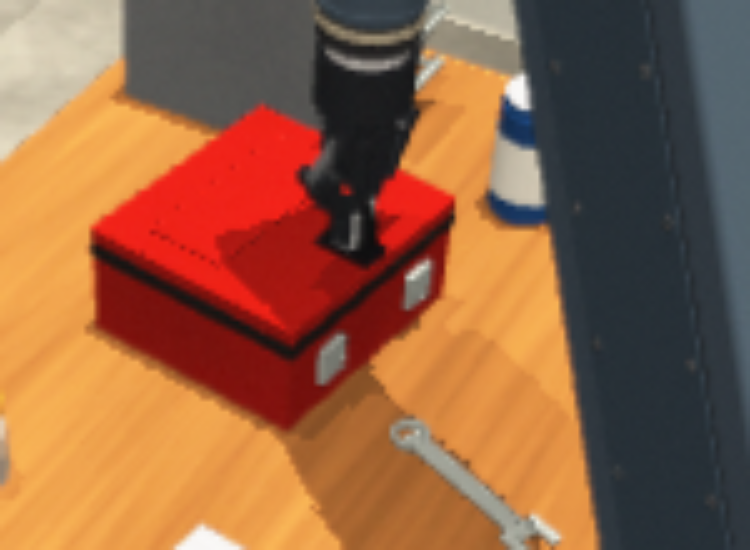

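The fingers hold the fin fully (width 12 mm, 107 N). I'll open along the hinge arc.

Run:
```python
from h import *
t=-.135; g=np.array([.5593,-.304]); h=np.r_[g+.175*np.array([np.cos(t),np.sin(t)]),.090]; ax=np.array([-np.sin(t),np.cos(t),0])
s=sense(); p0=s["tool_pos"]; R0=Rn.from_quat(s["tcp_rot"],scalar_first=True)
for th in(.015,.03,.05,.08,.12,.16,.20):
    D=Rn.from_rotvec(ax*th)
    move_linear(h+D.apply(p0-h),q_of(D*R0),speed=.025); st(th)
pause(.3); st("hold")
a=grab_frame("side"); print([(round(x["conf"],2),np.round(x["location"],4)) for x in tip_of("lid_front","side")][:2])
print([(round(x["conf"],2),np.round(x["location"],4)) for x in tip_of("lid_grip","side")][:2])
cv2.imwrite("pics/m7.png",cv2.resize(a[90:240,200:360],(640,600))[:,:,::-1])
```

```text
0.015 40.62 [ 0.5589 -0.304   0.1107] w 0.0122 g 109.1 F [-1.5 -0.7 -3.8]
0.03 40.88 [ 0.5594 -0.3041  0.1142] w 0.0123 g 110.9 F [-1.9 -0.6 -1. ]
0.05 41.17 [ 0.5601 -0.3042  0.1182] w 0.012 g 111.7 F [-0.4  0.3  4.4]
0.08 41.52 [ 0.5607 -0.3042  0.1223] w 0.0123 g 110.7 F [-1.4 -0.6 -1.3]
0.12 41.96 [ 0.5621 -0.3044  0.1293] w 0.012 g 110.7 F [-1.9 -0.3 -1.8]
0.16 42.39 [ 0.5639 -0.3047  0.1362] w 0.012 g 110.7 F [-2.3 -0.1 -1.8]
0.2 42.83 [ 0.5659 -0.305   0.143 ] w 0.012 g 110.7 F [-1.6 -1.5 -1.5]
hold 43.12 [ 0.5659 -0.305   0.1432] w 0.0122 g 110.7 F [-0.7 -0.7 -2.4]
[(0.6, array([ 0.5321, -0.3003,  0.1332]))]
[(0.16, array([0.433 , 0.5851, 0.0049]))]
```

View pics/m7.png

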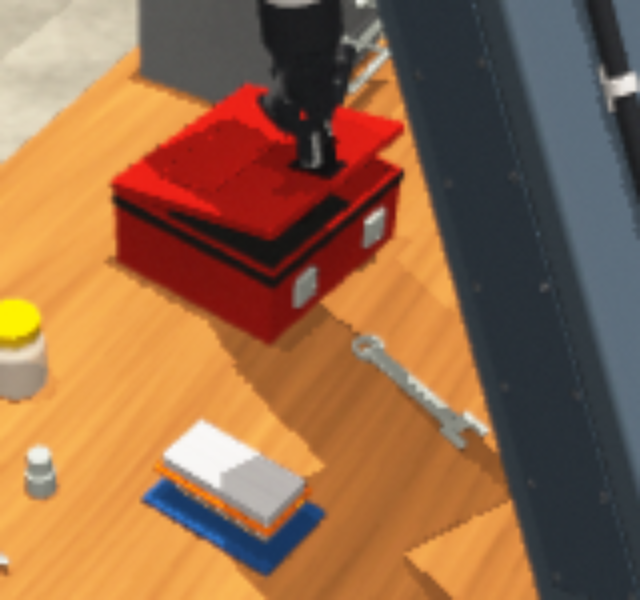

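The lid is open at the front by about 41 mm (estimated lid_front z = 0.133), and its gap shows around (270,235). The stack at (235,490) is square and undisturbed, so I'm handing in.

```bash
python3 -c "
from rig import *
print(sign_off())"
```

```text
the job is handed in; nothing more can be done
None
```

The job is handed in: the sheet and second plate are stacked on the first plate, centred to about 2 mm by the camera images, and the gripper is holding the lid still with its front edge about 4 cm up; the hand-in call reported no verdict.

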